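# Cover the cooking pots beside the jiko

### The arm

A 7-joint arm with a two-finger parallel gripper is mounted at the origin on the work surface. World frame = base frame: x ahead of the robot, y to its left, z up, the work surface at z = 0. Lengths are in m, angles in rad, forces in N, time in s.
With the tool pointing down it reaches from about 0.4 to 0.875 m from the base axis. Payload 6.5 kg.
Tool frame: the origin (TCP) lies at the very end of the fingers, on their centre line; the grasp point (between the pads) lies 19 mm behind it (robot.pinch_z is the distance from the TCP to the grasp point, in m); y points along the fingers, x is the direction in which the jaws open and shut, and the axes are right-handed (so a half turn about y gives the same grasp; the last joint's range is limited). The gripper opens to 88 mm and grips with 3 to 60 N. Pads are 18 mm wide; open, the fingers measure 123 mm over their backs; the gripper's body (75 mm by 187 mm) begins 45 mm behind the grasp point.
Start: joints at [-1.227, 0.536, -0.004, 1.538, 0.003, 1.067, -0.071], TCP at [0.259, 0.596, 0.239] pointing down, gripper open.
Joint ranges: [-2.7, 2.7], [-0.37, 2.16], [-1.27, 1.26], [0.24, 2.4], [-1.31, 4.45], [0.19, 1.91], [-2.76, 2.76]. Speed limits (rad/s): [2.39, 2.39, 3.14, 3.14, 3.14, 3.14, 3.14].

### API

Orientations are given as a unit quaternion [x, y, z, w].
In Python, from station import robot gives the robot as it stands. The module is installed in compiled form; this text tells all that it offers.
- The arm moves only by the tool carry_out, never from a script. Its argument "rows" is one flat list of numbers, 5 for each row, row after row: the closure in counts, from 0 (fully open) to 255 (shut), then the shift along the tool's x, y, z in mm, then the turn about the tool's y in rad. A call has 1 to 5 rows; each row is the pose to reach, as a shift and turn from the pose commanded when the call began, along the tool's axes at that moment; what a row does not reach only later rows make up. A row lasts 1/12 s, in which the tool goes at most 41.7 mm and 7.16 degrees, less where a joint would pass 70% of its speed; a pose out of reach is approached as far as the arm can. A call with a gripper value outside its range is refused whole. The fingers move at their own pace and stop on an object; "force" is the grip in N (left out, the last holds). Time passes only in rows, so rows that repeat a pose let the fingers close. It gives the time, the measured TCP pose, the force and the opening at its end, in the units of the state.
- robot.observe(): the state, without advancing time (a new reading comes with each control period).
- robot.capture(name): name is "side" or "top" or "wrist"; returns a dict with "pixels" (400x640x3 uint8, red, green, blue), "K" (3x3 intrinsics, pixels), "R" (3x3) and "t" (3): a world point X has camera coordinates R X + t. Camera axes: x right, y down, z forward; pixel columns grow to the right and rows downward; lengths in m; the calibration is good to about 2 mm. The wrist camera is an equidistant fisheye: a pixel r from the principal point sees the ray r / f radians off the axis. A picture is of the moment at which its call begins. There is no depth.
- robot.hand_in(): hands the job in, once; it reports no verdict.
The state is a dict: "t": time; "joints": joint angles; "qvel": joint speeds; "joint_efforts": joint torques, N m; "position": TCP position; "ee_rot": TCP orientation; "force": force on the tool from outside, world axes, zero at the start; "torque": the same for the moment, N m; "finger_gap": finger opening in m.
Only numpy, scipy, OpenCV 4.12 (cv2) and the standard library are available. Lean on these libraries where they do the work, as an engineer would, in place of code of your own. Each camera call takes 0.05 s, during which the arm holds its last target.

### The job

Cover the three steel pots before the flies get in: pick out the three black-knobbed lids from the things on the floor and set each one on the pot of its own size, sitting level on the rim with its plug inside the mouth. Set the lids down without dropping them, leave the pots standing where they are, and do not shift the plate or the mug.

Things in the scene. Friction and masses are not known exactly. Their poses are not given: they have to be found in the camera images.
- lid_small: small lid, loose: aluminium disc 102 mm across, lying knob up. Origin: centre of its underside, z up. Below the disc a tapered plug 10 mm deep (58 mm across at its foot, 68 at its top), on whose foot it lies. Disc top 13 mm above the origin at the edge, 18 at the middle; there an upright black cylinder knob, 26 mm across, up to 54 mm. About 70 g.
- pot_small: small pot, loose, empty: open round steel pot, 90 mm outside, 82 inside, rim 60 mm up; two wire ears stick out 17 mm along +y and -y, 22 mm below the rim. Origin: centre of its underside, z up. About 300 g. The small lid's plug has 7 mm play all round in its mouth; seated, the lid's origin is 50 mm above the pot's.
- lid_medium: medium lid, loose: aluminium disc 127 mm across, lying knob up. Origin: centre of its underside, z up. Below the disc a tapered plug 10 mm deep (83 mm across at its foot, 93 at its top), on whose foot it lies. Disc top 13 mm above the origin at the edge, 18 at the middle; there an upright black cylinder knob, 26 mm across, up to 54 mm. About 110 g.
- pot_medium: medium pot, loose, empty: open round steel pot, 115 mm outside, 107 inside, rim 70 mm up; two wire ears stick out 17 mm along +y and -y, 22 mm below the rim. Origin: centre of its underside, z up. About 400 g. The medium lid's plug has 7 mm play all round in its mouth; seated, the lid's origin is 60 mm above the pot's.
- lid_large: large lid, loose: aluminium disc 152 mm across, lying knob up. Origin: centre of its underside, z up. Below the disc a tapered plug 10 mm deep (108 mm across at its foot, 118 at its top), on whose foot it lies. Disc top 13 mm above the origin at the edge, 18 at the middle; there an upright black cylinder knob, 26 mm across, up to 54 mm. About 150 g.
- pot_large: large pot, loose, empty: open round steel pot, 140 mm outside, 132 inside, rim 80 mm up; two wire ears stick out 17 mm along +y and -y, 22 mm below the rim. Origin: centre of its underside, z up. About 550 g. The large lid's plug has 7 mm play all round in its mouth; seated, the lid's origin is 70 mm above the pot's.
- plate: a bystander: flat blue enamel plate, 124 mm across, 16 mm high, no knob. Origin: centre of its underside.
- mug: a bystander: white ceramic mug, 78 mm across, 85 mm high, handle to its +y. Origin: centre of its underside.
Not all that is in view belongs to the job. Leave any brown or red look-alike of the lid_large alone.

How it is judged:
At the end, for the whole second after the job is handed in: Each lid sits on the pot of its own size: centres within 10 mm, disc on the rim (lid origin 10 mm below the rim, give or take 4 mm), lid and pot level within 4 degrees, all at rest and let go (horizontal distance between lid_small and pot_small below 0.01 m and z of lid_small in the frame of pot_small between 0.046 and 0.054 m and angle between each of lid_small, pot_small, lid_medium, pot_medium, lid_large, pot_large's own z axis and vertical below 0.07 rad and linear speed of each of lid_small, pot_small, lid_medium, pot_medium, lid_large, pot_large below 0.02 m/s and contact force between the fingers and lid_small below 0.1 N and horizontal distance between lid_medium and pot_medium below 0.01 m and z of lid_medium in the frame of pot_medium between 0.056 and 0.064 m and contact force between the fingers and lid_medium below 0.1 N and horizontal distance between lid_large and pot_large below 0.01 m and z of lid_large in the frame of pot_large between 0.066 and 0.074 m and contact force between the fingers and lid_large below 0.1 N); the robot touches nothing.
It fails at once if a pot is pushed more than 30 mm from where it stood, or tipped (distance of any of pot_small, pot_medium, pot_large from where it was at the start of the episode above 0.03 m or angle between any of pot_small, pot_medium, pot_large's own z axis and vertical above 0.35 rad).
It fails at once if the plate or mug is moved more than 30 mm, or tipped (distance of any of plate, mug from where it was at the start of the episode above 0.03 m or angle between any of plate, mug's own z axis and vertical above 0.35 rad).
It fails at once if a lid is dropped (falls free for more than about 20 mm) ((linear speed of lid_small above 0.65 m/s and contact force between the fingers and lid_small below 0.05 N) or (linear speed of lid_medium above 0.65 m/s and contact force between the fingers and lid_medium below 0.05 N) or (linear speed of lid_large above 0.65 m/s and contact force between the fingers and lid_large below 0.05 N)).
It also fails if it takes over 88 s, if anything falls off the work surface, if the arm or the gripper's body presses on something with over 40 N, if the wrist force passes 120 N, or if a joint passes its speed limit or range.

## Working session

There is one attempt and no reset: what is moved stays moved. The work goes in short steps, Python scripts to look and compute and a tool call to move; the robot and the scene stay as the last step left them, time stands still between calls to the robot, and variables do not carry over. Pictures are saved under pics/ and viewed, and the job is handed in when it is done.

Besides the shell and the picture viewer there is one more tool, called after ">>>" in YAML: its name, and indented under it one key for each argument. carry_out: Moves the arm, as the interface text tells. Its arguments: {"type":"object","properties":{"rows":{"type":"array","items":{"type":"number"}},"force":{"type":"number"}},"required":["rows"]}

```bash
mkdir -p pics; python3 - <<'E'
from station import robot
import cv2
print(robot.observe())
for n in ["side","top","wrist"]:
    c=robot.capture(n); cv2.imwrite(f"pics/{n}0.png",c["pixels"][:,:,::-1]); print(n,c["K"],c["R"],c["t"])
E
```

```text
{'t': 0.0, 'joints': array([-1.22719303,  0.53713895, -0.00443133,  1.53887815,  0.0025896 ,
        1.06730799, -0.07119703]), 'qvel': array([ 5.57518134e-04,  3.69392075e-04,  5.63398162e-04,  1.03534627e-04,
       -6.43507550e-05,  1.05838830e-03,  5.31707579e-04]), 'joint_efforts': array([-6.60011779e-05, -5.70998418e+01,  9.90795717e-01, -2.51605135e+01,
       -5.62392420e-02,  1.79507607e-02,  1.40000716e-04]), 'position': array([0.25874827, 0.59560044, 0.23785483]), 'ee_rot': array([ 0.59163329,  0.38733809, -0.38830937, -0.59089346]), 'force': array([-0.0875711 , -0.05760834, -0.37528982]), 'torque': array([0.0070956 , 0.00357174, 0.01478741]), 'finger_gap': 0.08838572951363194}
side [[367.17448235   0.         310.80323353]
 [  0.         367.17448235 198.44275722]
 [  0.           0.           1.        ]] [[ 0.87838851 -0.47787563 -0.00827654]
 [-0.29287413 -0.524489   -0.79945984]
 [ 0.37770142  0.70466032 -0.60066252]] [-0.42976884  0.18211234  0.97201844]
top [[418.97431933   0.         317.67357508]
 [  0.         418.97431933 203.57236704]
 [  0.           0.           1.        ]] [[-0.02506268 -0.99960827  0.01245657]
 [-0.9954912   0.0238153  -0.09181557]
 [ 0.09148294 -0.01470155 -0.99569811]] [-0.00266737  0.46902876  1.31007763]
wrist [[309.70691629   0.         314.82816983]
 [  0.         309.70691629 194.66433914]
 [  0.           0.           1.        ]] [[ 0.39875127  0.91705726 -0.0018465 ]
 [ 0.87913902 -0.38168924  0.28535578]
 [ 0.2609828  -0.11540931 -0.95841988]] [-0.65023255 -0.03956701  0.39017709]
```

View pics/top0.png

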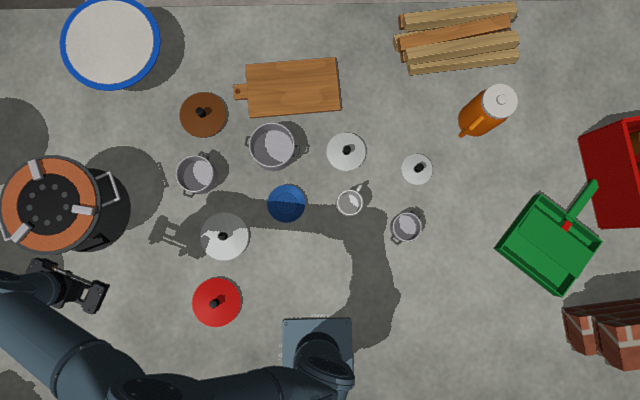

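View pics/side0.png

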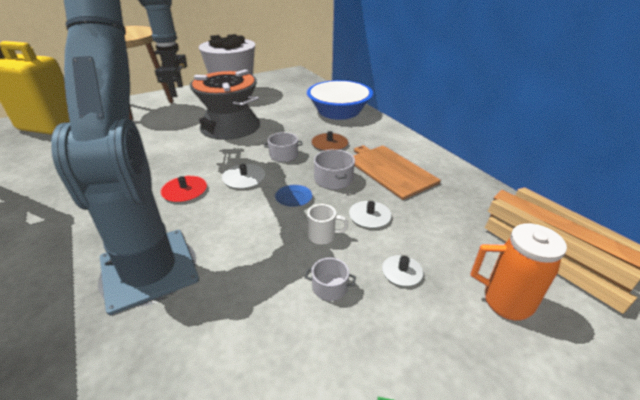

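View pics/wrist0.png

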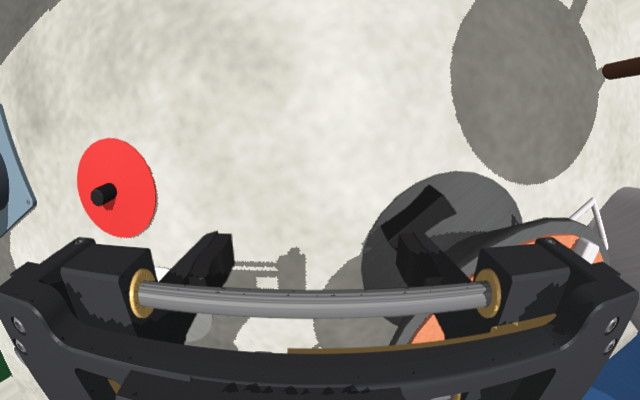

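```bash
python3 - <<'E'
import cv2
a=cv2.imread("pics/top0.png")
b=a[110:270,150:450]; cv2.imwrite("pics/topz.png",cv2.resize(b[:, :150],None,fx=4,fy=3.75 and 4,interpolation=cv2.INTER_CUBIC)[:600])
cv2.imwrite("pics/topz2.png",cv2.resize(b[:, 150:],None,fx=4,fy=4,interpolation=cv2.INTER_CUBIC)[:600])
E
```

```text
(no output)
```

View pics/topz.png

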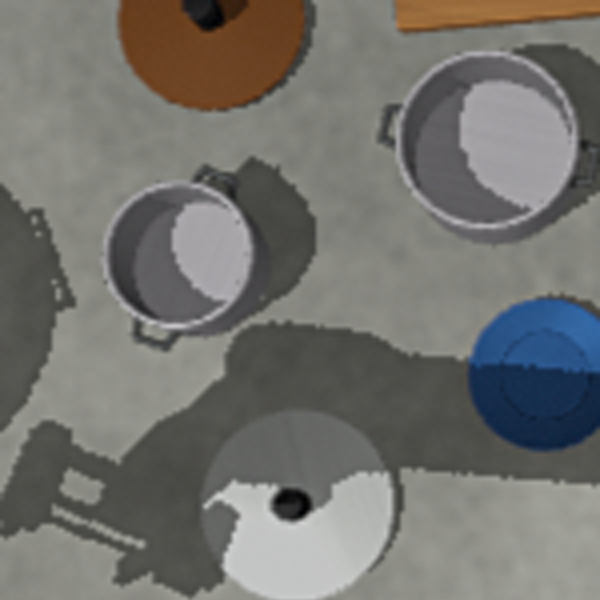

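View pics/topz2.png

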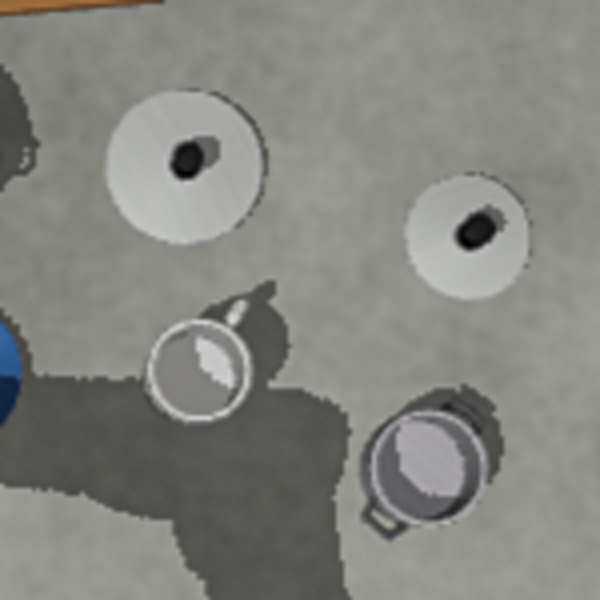

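```bash
cat > h.py <<'E'
import numpy as np, cv2
from station import robot
def proj(c,X):
    p=(np.asarray(X)@c["R"].T+c["t"]); p=p/p[...,2:]; return (p@c["K"].T)[...,:2]
def cast(c,uv,z):
    d=np.linalg.inv(c["K"])@np.array([uv[0],uv[1],1.]); d=c["R"].T@d; o=-c["R"].T@c["t"]
    return o+d*(z-o[2])/d[2]
def circ(c,xy,R,z,win=.012,n=120):
    g=cv2.GaussianBlur(c["pixels"].astype(np.float32).mean(2),(0,0),0.7)
    xy=np.array(xy,float)[:2]
    for it in range(5):
        th=np.linspace(0,2*np.pi,n,endpoint=False); rr=np.arange(R-win,R+win,.0004)
        P=np.stack([xy[0]+np.cos(th)[:,None]*rr,xy[1]+np.sin(th)[:,None]*rr,np.full((n,len(rr)),z)],-1)
        uv=proj(c,P).astype(np.float32)
        I=cv2.remap(g,uv[...,0],uv[...,1],cv2.INTER_LINEAR)
        G=np.abs(np.gradient(cv2.GaussianBlur(I,(0,0),2,sigmaY=.01),axis=1))
        G*=np.exp(-((rr-R)/(win*.6))**2)[None]
        k=G.argmax(1); q=P[np.arange(n),k][:,:2]; w=G.max(1)>np.median(G.max(1))*.4
        for _ in range(6):
            A=np.c_[2*q[w],np.ones(w.sum())]; s=np.linalg.lstsq(A,(q[w]**2).sum(1),rcond=None)[0]
            r=np.sqrt(s[2]+s[0]**2+s[1]**2); e=np.hypot(*(q-s[:2]).T)-r; w=abs(e)<max(.0015,1.5*np.median(abs(e)))
        xy=s[:2]; win=max(.006,win*.8)
    return xy,r,w.mean(),np.std(e[w])
E
python3 - <<'E'
from h import *
c=robot.capture("top"); s=robot.capture("side")
o=dict(pot_small=((406.5,227),.045,.06),pot_medium=((195,173.9),.0575,.07),pot_large=((272.1,145.1),.07,.08),
 lid_small=((416.9,168.9),.051,.013),lid_medium=((346.5,151.5),.0635,.013),lid_large=((224.7,236.2),.076,.013),
 plate=((287,203),.062,.016),mug=((349.5,202.5),.039,.085),red=((217,302),.076,.013),brown=((203,115),.076,.013))
for k,(uv,R,z) in o.items():
    p=cast(c,uv,z); a=circ(c,p,R,z); b=circ(s,a[0],R,z,.01)
    print(k,p[:2].round(4),a[0].round(4),round(a[1],4),a[2:],'side',b[0].round(4),round(b[1],4),b[2:])
# knobs
px=c["pixels"].astype(int)
for n,uv in dict(s=(418,167),m=(346.5,149.5),l=(222.5,236)).items():
    u,v=map(int,uv); m=(px[v-9:v+10,u-9:u+10].max(2)<45); ys,xs=np.nonzero(m); q=(xs.mean()+u-9,ys.mean()+v-9); print(n,q,m.sum(),cast(c,q,.036))
E
```

```text
pot_small [ 0.3863 -0.2852] [ 0.3908 -0.2857] 0.044 (np.float64(0.7166666666666667), np.float64(0.0005885293063953074)) side [ 0.3883 -0.2868] 0.0446 (np.float64(0.8416666666666667), np.float64(0.0007682202969270218))
pot_medium [0.5649 0.3609] [0.5668 0.3611] 0.0565 (np.float64(0.9333333333333333), np.float64(0.0005868512673617881)) side [0.5676 0.356 ] 0.0568 (np.float64(0.7416666666666667), np.float64(0.0006744003174477723))
pot_large [0.6472 0.1222] [0.6482 0.1218] 0.069 (np.float64(0.9416666666666667), np.float64(0.000655126349757861)) side [0.6513 0.1222] 0.0697 (np.float64(0.9333333333333333), np.float64(0.0006477176424462193))
lid_small [ 0.5745 -0.3379] [ 0.5746 -0.3361] 0.0506 (np.float64(1.0), np.float64(0.00036082437374215803)) side [ 0.5719 -0.3383] 0.051 (np.float64(0.9916666666666667), np.float64(0.00035455044810696855))
lid_medium [ 0.6367 -0.1119] [ 0.6377 -0.1083] 0.0632 (np.float64(1.0), np.float64(0.00031057230848506476)) side [ 0.6345 -0.1108] 0.0636 (np.float64(0.9833333333333333), np.float64(0.00029123592384156123))
lid_large [0.3729 0.2828] [0.3741 0.2856] 0.0
[... 501 characters left out ...]
loat64(0.0005785084370256152))
red [0.1686 0.3077] [0.1716 0.3069] 0.077 (np.float64(0.9833333333333333), np.float64(0.0007838640922764313)) side [0.1668 0.3067] 0.0756 (np.float64(0.9166666666666666), np.float64(0.00041946772842056337))
brown [0.7676 0.3512] [0.7701 0.3492] 0.0768 (np.float64(1.0), np.float64(0.0005615463070675)) side [0.7673 0.3489] 0.076 (np.float64(0.875), np.float64(0.0005114194871593645))
s (np.float64(418.6730769230769), np.float64(167.46153846153845)) 52 [ 0.57505771 -0.33781405  0.036     ]
m (np.float64(346.7291666666667), np.float64(149.625)) 48 [ 0.63775376 -0.11077235  0.036     ]
l (np.float64(223.025), np.float64(235.025)) 40 [0.37623447 0.28315363 0.036     ]
```

```bash
cat > go.py <<'E'
import sys; from h import *
from scipy.spatial.transform import Rotation as Ro
s=robot.observe(); R=Ro.from_quat(s["ee_rot"]).as_matrix()
t=np.array([float(x) for x in sys.argv[1:4]])
print("t",round(s["t"],2),"pos",s["position"].round(4),"gap",round(s["finger_gap"],4),"F",s["force"].round(2))
print("x",R[:,0].round(3),"y",R[:,1].round(3),"z",R[:,2].round(3),"q",s["joints"].round(2))
print("shift mm",((t-s["position"])@R*1000).round(1))
E
python3 go.py .3728 .2843 .15
```

```text
t 0.25 pos [0.2589 0.5959 0.2383] gap 0.088 F [1.15 0.98 0.28]
x [ 0.398  0.917 -0.001] y [-0.    -0.001 -1.   ] z [-0.917  0.398 -0.   ] q [-1.23  0.54 -0.    1.54  0.    1.07 -0.07]
shift mm [-240.4   88.5 -228.7]
```

>>> carry_out:
  rows: [0, -28, 10, -27, 0, 0, -56, 20, -53, 0, 0, -84, 30, -80, 0, 0, -112, 40, -106, 0, 0, -140, 50, -133, 0]
  force: 30

```text
t: 0.67
position: [0.3253, 0.4131, 0.1884]
ee_rot: [-0.591, -0.388, 0.388, 0.591]
force: [0.6, -0.4, -0.5]
finger_gap: 0.088
```

>>> carry_out:
  rows: [0, -28, 10, -27, 0, 0, -56, 20, -53, 0, 0, -84, 30, -80, 0, 0, -100, 38, -96, 0, 0, -100, 38, -96, 0]

```text
t: 1.08
position: [0.3746, 0.2785, 0.1494]
ee_rot: [0.594, 0.384, -0.387, -0.592]
force: [0.4, -0.2, 0.1]
finger_gap: 0.0882
```

```bash
python3 go.py .3728 .2843 .07;  python3 - <<'E'
from h import *
cv2.imwrite("pics/w1.png",robot.capture("wrist")["pixels"][:,:,::-1])
E
```

```text
t 1.08 pos [0.3746 0.2785 0.1494] gap 0.0882 F [ 0.38 -0.16  0.14]
x [ 0.405  0.914 -0.005] y [-0.001 -0.004 -1.   ] z [-0.914  0.405 -0.   ] q [-0.78  0.36  0.05  2.08 -0.02  0.7   0.44]
shift mm [ 4.9 79.4  4. ]
```

View pics/w1.png

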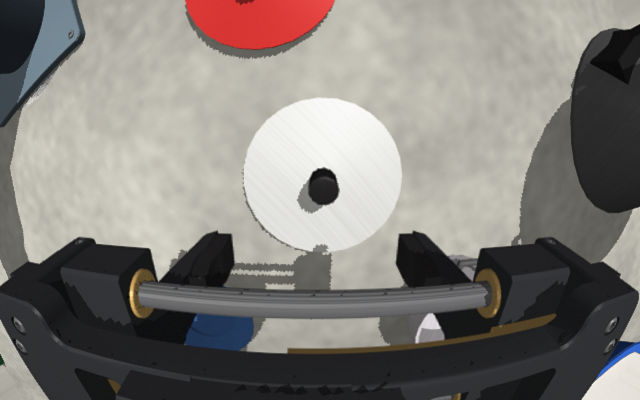

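```bash
cat >> h.py <<'E'
_pin=proj
def fish(c,X):
    p=np.asarray(X)@c["R"].T+c["t"]; rho=np.hypot(p[...,0],p[...,1]); th=np.arctan2(rho,p[...,2])
    s=(th/np.maximum(rho,1e-9))[...,None]*p[...,:2]; return s*[c["K"][0,0],c["K"][1,1]]+c["K"][:2,2]
def proj(c,X): return (fish if c.get("fish") else _pin)(c,X)
def wrist():
    c=dict(robot.capture("wrist")); c["fish"]=True; return c
E
python3 - <<'E'
from h import *
c=wrist(); print(circ(c,(.3728,.2843),.076,.013,.01))
E
python3 go.py .3728 .2843 .07
```

```text
(array([0.37373644, 0.28760555]), np.float64(0.07581543617570644), np.float64(0.9916666666666667), np.float64(0.00023065754129986978))
t 1.18 pos [0.3737 0.2843 0.1507] gap 0.0879 F [-0.19  0.45  0.14]
x [ 0.4    0.916 -0.   ] y [-0. -0. -1.] z [-0.916  0.4    0.   ] q [-0.78  0.36  0.05  2.08 -0.03  0.7   0.44]
shift mm [-0.3 80.7  0.8]
```

>>> carry_out:
  rows: [0, 1, 40, 0, 0, 0, 1, 80, 0, 0, 0, 1, 110, 0, 0, 0, 1, 126, 0, 0, 0, 1, 126, 0, 0]

```text
t: 1.6
position: [0.3715, 0.2863, 0.022]
ee_rot: [-0.591, -0.387, 0.39, 0.591]
force: [-1.2, -0.6, -0.5]
finger_gap: 0.088
```

>>> carry_out:
  rows: [255, 0, 0, 0, 0, 255, 0, 0, 0, 0, 255, 0, 0, 0, 0, 255, 0, 0, 0, 0, 255, 0, 0, 0, 0]

```text
t: 2.02
position: [0.3744, 0.2863, 0.0258]
ee_rot: [-0.591, -0.389, 0.387, 0.591]
force: [0.3, 0.3, -0.3]
finger_gap: 0.0566
```

>>> carry_out:
  rows: [255, 0, 0, 0, 0, 255, 0, 0, 0, 0]

```text
t: 2.18
position: [0.374, 0.2859, 0.0251]
ee_rot: [-0.591, -0.388, 0.388, 0.591]
force: [0.2, -0.7, -0.4]
finger_gap: 0.0436
```

```bash
python3 go.py .6497 .122 .145
```

```text
t 2.18 pos [0.374  0.2859 0.0251] gap 0.0436 F [ 0.18 -0.71 -0.4 ]
x [0.398 0.917 0.001] y [ 0.001  0.    -1.   ] z [-0.917  0.398 -0.   ] q [-0.77  0.61  0.03  2.12 -0.04  0.41  0.45]
shift mm [ -40.4 -119.8 -318.2]
```

>>> carry_out:
  rows: [255, 0, 0, 0, 0, 255, 0, 0, 0, 0, 255, 0, 0, 0, 0, 255, 0, 0, 0, 0, 255, 0, 0, 0, 0]

```text
t: 2.6
position: [0.3738, 0.2857, 0.0247]
ee_rot: [0.591, 0.388, -0.388, -0.591]
force: [0.2, -0.3, 1.3]
finger_gap: 0.0254
```

>>> carry_out:
  rows: [255, 0, 0, 0, 0, 255, 0, 0, 0, 0, 255, 0, -10, 0, 0, 255, 0, -25, 0, 0, 255, 0, -50, 0, 0]

```text
t: 3.02
position: [0.3725, 0.2846, 0.0743]
ee_rot: [0.591, 0.386, -0.389, -0.591]
force: [0.1, -0.4, -1.3]
finger_gap: 0.0252
```

```bash
python3 go.py .6497 .122 .150
```

```text
t 3.02 pos [0.3725 0.2846 0.0743] gap 0.0252 F [ 0.15 -0.36 -1.28]
x [ 0.398  0.917 -0.004] y [-0.003 -0.003 -1.   ] z [-0.917  0.398  0.002] q [-0.78  0.51  0.04  2.11 -0.04  0.52  0.45]
shift mm [ -39.   -76.1 -318.9]
```

>>> carry_out:
  rows: [255, 0, -35, 0, 0, 255, -4, -70, -10, 0, 255, -7, -76, -40, 0, 255, -10, -76, -78, 0, 255, -14, -76, -116, 0]

```text
t: 3.43
position: [0.4757, 0.2268, 0.1526]
ee_rot: [-0.591, -0.389, 0.388, 0.591]
force: [1.0, 0.5, -1.3]
finger_gap: 0.0252
```

>>> carry_out:
  rows: [255, -5, 0, -40, 0, 255, -10, 0, -80, 0, 255, -15, 0, -120, 0, 255, -20, 0, -160, 0, 255, -24, 0, -190, 0]

```text
t: 3.85
position: [0.6416, 0.1259, 0.1513]
ee_rot: [0.592, 0.387, -0.387, -0.591]
force: [0.1, -0.3, -1.3]
finger_gap: 0.0252
```

>>> carry_out:
  rows: [255, 0, 0, -8, 0, 255, 0, 0, -10, 0, 255, 0, 0, -10, 0]

```text
t: 4.1
position: [0.6478, 0.1253, 0.1506]
ee_rot: [-0.591, -0.387, 0.388, 0.592]
force: [-0.1, 1.0, -1.5]
finger_gap: 0.0252
```

```bash
python3 - <<'E'
from h import *
for n in("top","side","wrist"):cv2.imwrite(f"pics/{n}2.png",robot.capture(n)["pixels"][:,:,::-1])
c=robot.capture("top"); d=robot.capture("side")
p=robot.observe()["position"]; z=p[2]-.0247+.013; print(p,z)
for k,cc in(("top",c),("side",d)): print(k,circ(cc,p,.076,z,.008),"pot",circ(cc,(.6497,.122),.07,.08,.006))
E
python3 go.py .6497 .122 .150
```

```text
[0.64738516 0.12642581 0.15089385] 0.13919385293210024
top (array([0.64704447, 0.12460495]), np.float64(0.0758511858770907), np.float64(0.7416666666666667), np.float64(0.0007337295734749681)) pot (array([0.64695612, 0.12103922]), np.float64(0.06969422390113007), np.float64(0.7833333333333333), np.float64(0.0007499667285576371))
side (array([0.64420195, 0.12420369]), np.float64(0.07602684013921385), np.float64(0.9583333333333334), np.float64(0.0006121341385070394)) pot (array([0.64920801, 0.12074028]), np.float64(0.06944395030414784), np.float64(0.9083333333333333), np.float64(0.0006825466586353114))
t 4.35 pos [0.6474 0.1264 0.1509] gap 0.0252 F [-0.11  0.54 -0.44]
x [0.397 0.918 0.   ] y [-0.001  0.001 -1.   ] z [-0.918  0.397  0.001] q [-0.33  0.65  0.1   1.58 -0.08  0.91  0.96]
shift mm [-3.1  0.9 -3.9]
```

View pics/side2.png

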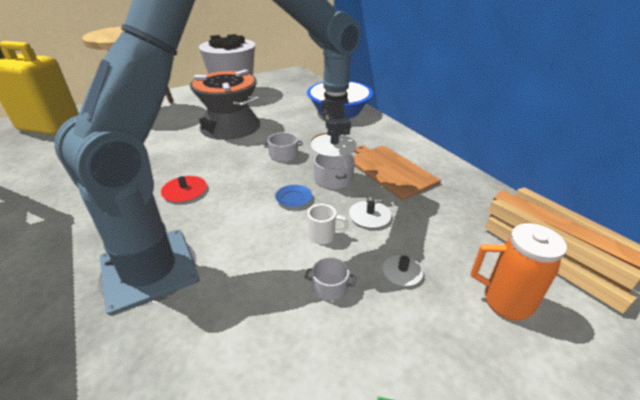

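View pics/wrist2.png

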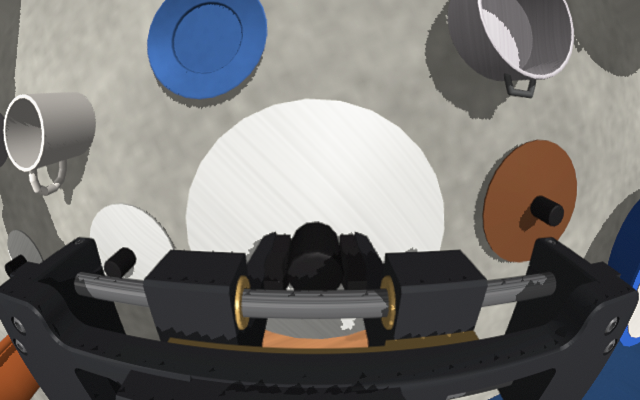

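>>> carry_out:
  rows: [255, -2, 0, -4, 0, 255, -2, 20, -4, 0, 255, -2, 36, -4, 0, 255, -2, 42, -4, 0, 255, -2, 42, -4, 0]

```text
t: 4.77
position: [0.65, 0.1214, 0.1071]
ee_rot: [-0.591, -0.387, 0.389, 0.592]
force: [-0.6, 0.4, -1.7]
finger_gap: 0.025
```

>>> carry_out:
  rows: [255, 0, 4, 0, 0, 255, 0, 8, 0, 0, 255, 0, 11, 0, 0, 255, 0, 13, 0, 0, 255, 0, 13, 0, 0]

```text
t: 5.18
position: [0.6513, 0.1216, 0.0955]
ee_rot: [-0.591, -0.388, 0.388, 0.591]
force: [0.5, 0.7, -1.6]
finger_gap: 0.0251
```

```bash
python3 go.py .6497 .122 .0947;python3 - <<'E'
from h import *
a=robot.capture("side")["pixels"][:,:,::-1]
cv2.imwrite("pics/s3.png",cv2.resize(a[90:240,230:430],None,fx=4,fy=4,interpolation=2))
E
```

```text
t 5.18 pos [0.6513 0.1216 0.0955] gap 0.0251 F [ 0.51  0.66 -1.57]
x [ 0.398  0.917 -0.   ] y [-0. -0. -1.] z [-0.917  0.398  0.   ] q [-0.31  0.72  0.09  1.6  -0.08  0.82  0.97]
shift mm [-0.2  0.8  1.6]
```

View pics/s3.png

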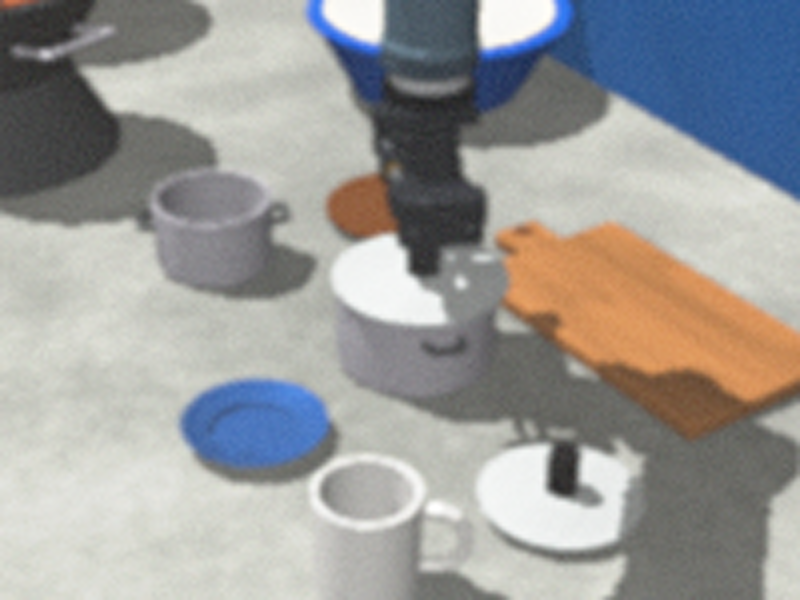

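>>> carry_out:
  rows: [255, 0, 1, -1, 0, 255, 0, 2, -1, 0, 255, 0, 2, -1, 0]

```text
t: 5.48
position: [0.6527, 0.1212, 0.0948]
ee_rot: [0.591, 0.388, -0.388, -0.591]
force: [-1.6, -1.4, 5.4]
finger_gap: 0.0252
```

>>> carry_out:
  rows: [0, 0, 0, 0, 0, 0, 0, 0, 0, 0, 0, 0, 0, 0, 0, 0, 0, 0, 0, 0, 0, 0, 0, 0, 0]

```text
t: 5.9
position: [0.6523, 0.1211, 0.0937]
ee_rot: [0.591, 0.388, -0.388, -0.591]
force: [-0.3, 0.0, -0.1]
finger_gap: 0.0566
```

>>> carry_out:
  rows: [0, 0, 0, 0, 0, 0, 0, 0, 0, 0, 0, 0, 0, 0, 0]

```text
t: 6.15
position: [0.6523, 0.1211, 0.0937]
ee_rot: [0.591, 0.388, -0.388, -0.591]
force: [-0.7, -0.9, -0.1]
finger_gap: 0.0765
```

```bash
python3 go.py .636 -.1096 .0947
```

```text
t 6.15 pos [0.6523 0.1211 0.0937] gap 0.0765 F [-0.65 -0.85 -0.1 ]
x [ 0.398  0.917 -0.   ] y [ 0. -0. -1.] z [-0.917  0.398 -0.   ] q [-0.31  0.73  0.09  1.6  -0.08  0.82  0.97]
shift mm [-218.1   -1.   -77. ]
```

>>> carry_out:
  rows: [0, 0, -30, 0, 0, 0, 0, -60, 0, 0, 0, -38, -65, -13, 0, 0, -75, -65, -26, 0, 0, -112, -65, -40, 0]

```text
t: 6.57
position: [0.6447, 0.0018, 0.1599]
ee_rot: [0.591, 0.389, -0.388, -0.591]
force: [0.0, -1.2, 0.2]
finger_gap: 0.0882
```

>>> carry_out:
  rows: [0, -38, 0, -13, 0, 0, -75, 0, -26, 0, 0, -106, 0, -37, 0, 0, -106, 0, -37, 0, 0, -106, 0, -37, 0]

```text
t: 6.98
position: [0.6356, -0.1126, 0.1588]
ee_rot: [0.593, 0.386, -0.387, -0.592]
force: [0.7, 0.7, 0.1]
finger_gap: 0.088
```

```bash
python3 - <<'E'
from h import *
c=wrist(); print("lid",circ(c,(.636,-.1096),.0635,.013,.01))
t=robot.capture("top"); cv2.imwrite("pics/t4.png",t["pixels"][:,:,::-1]); d=robot.capture("side")
for k,cc in(("top",t),("side",d)): print(k,"L",circ(cc,(.65,.122),.076,.083,.008))
a=d["pixels"][:,:,::-1]
cv2.imwrite("pics/s4.png",cv2.resize(a[90:240,230:430],None,fx=4,fy=4,interpolation=2))
E
python3 go.py .636 -.1096 .0247
```

```text
lid (array([ 0.63783357, -0.10681618]), np.float64(0.06336363836717157), np.float64(1.0), np.float64(0.00019657423808352756))
top L (array([0.65238476, 0.12044889]), np.float64(0.07604051528131882), np.float64(1.0), np.float64(0.0002625519890229296))
side L (array([0.64917179, 0.11913043]), np.float64(0.07626056760490046), np.float64(0.9916666666666667), np.float64(0.00033689101276467053))
t 7.13 pos [ 0.6364 -0.1072  0.1586] gap 0.088 F [0.65 1.06 0.25]
x [0.396 0.918 0.001] y [ 0.     0.001 -1.   ] z [-0.918  0.396  0.001] q [ 0.02  0.62  0.11  1.62 -0.09  0.91  1.33]
shift mm [ -2.5 133.9  -0.7]
```

View pics/s4.png

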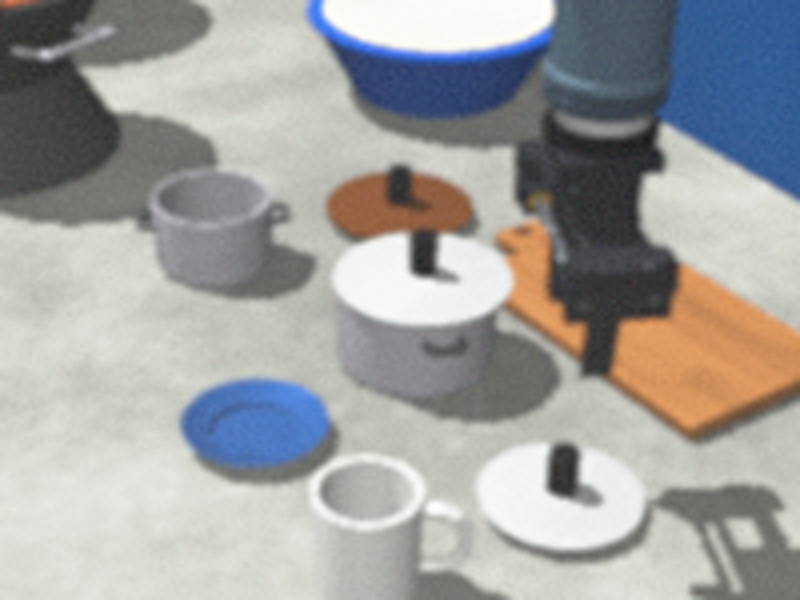

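View pics/t4.png

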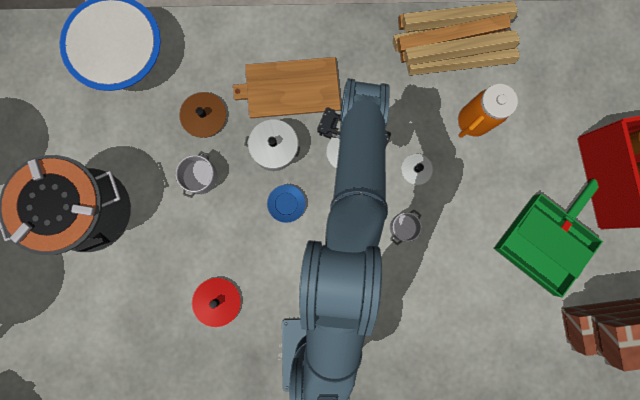

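>>> carry_out:
  rows: [0, -1, 40, 0, 0, 0, -1, 80, 0, 0, 0, -1, 115, 0, 0, 0, -1, 133, 0, 0, 0, -1, 133, 0, 0]

```text
t: 7.55
position: [0.6324, -0.1072, 0.021]
ee_rot: [-0.588, -0.387, 0.391, 0.593]
force: [-0.1, 0.6, 0.1]
finger_gap: 0.088
```

>>> carry_out:
  rows: [255, 0, 0, 0, 0, 255, 0, 0, 0, 0, 255, 0, 0, 0, 0, 255, 0, 0, 0, 0, 255, 0, 0, 0, 0]

```text
t: 7.97
position: [0.6366, -0.1104, 0.0272]
ee_rot: [0.592, 0.388, -0.387, -0.591]
force: [-0.6, -0.1, -0.0]
finger_gap: 0.0568
```

>>> carry_out:
  rows: [255, 0, 0, 0, 0, 255, 0, 0, 0, 0, 255, 0, 0, 0, 0, 255, 0, 0, 0, 0, 255, 0, 0, 0, 0]

```text
t: 8.38
position: [0.6358, -0.1102, 0.0258]
ee_rot: [-0.591, -0.388, 0.388, 0.591]
force: [0.9, 0.5, 0.6]
finger_gap: 0.0251
```

>>> carry_out:
  rows: [255, 0, 0, 0, 0, 255, 0, 0, 0, 0, 255, 0, 0, 0, 0]

```text
t: 8.63
position: [0.6358, -0.1102, 0.0258]
ee_rot: [-0.591, -0.388, 0.388, 0.591]
force: [-0.5, 0.3, 1.5]
finger_gap: 0.0251
```

```bash
python3 go.py .567 .359 .160
```

```text
t 8.63 pos [ 0.6358 -0.1102  0.0258] gap 0.0251 F [-0.52  0.25  1.54]
x [0.398 0.917 0.   ] y [ 0.  0. -1.] z [-0.917  0.398 -0.   ] q [ 0.04  0.8   0.09  1.66 -0.1   0.68  1.34]
shift mm [ 403.  -134.1  249.9]
```

>>> carry_out:
  rows: [255, 0, -15, 0, 0, 255, 0, -50, 0, 0, 255, 0, -90, 0, 0, 255, 0, -130, 0, 0, 255, 0, -165, 0, 0]

```text
t: 9.05
position: [0.6356, -0.1109, 0.1942]
ee_rot: [0.592, 0.388, -0.387, -0.591]
force: [0.8, -0.4, -1.0]
finger_gap: 0.025
```

>>> carry_out:
  rows: [255, 20, -15, 12, 0, 255, 52, -15, 32, 0, 255, 84, -15, 52, 0, 255, 116, -15, 72, 0, 255, 148, -15, 92, 0]

```text
t: 9.47
position: [0.6096, 0.0632, 0.2069]
ee_rot: [0.592, 0.388, -0.387, -0.591]
force: [-0.3, 0.6, -1.4]
finger_gap: 0.0258
```

>>> carry_out:
  rows: [255, 32, 0, 20, 0, 255, 64, 0, 40, 0, 255, 96, 0, 60, 0, 255, 128, 0, 80, 0, 255, 160, 0, 99, 0]

```text
t: 9.88
position: [0.5824, 0.2496, 0.2067]
ee_rot: [0.591, 0.388, -0.388, -0.591]
force: [0.7, 0.2, -0.5]
finger_gap: 0.0249
```

>>> carry_out:
  rows: [255, 32, 0, 20, 0, 255, 64, 0, 40, 0, 255, 94, 0, 58, 0, 255, 94, 0, 58, 0, 255, 94, 0, 58, 0]

```text
t: 10.3
position: [0.5659, 0.3602, 0.2061]
ee_rot: [-0.59, -0.389, 0.389, 0.591]
force: [-0.2, -0.8, -1.6]
finger_gap: 0.0251
```

```bash
python3 go.py .567 .359 .160
```

```text
t 10.3 pos [0.5659 0.3602 0.2061] gap 0.0251 F [-0.18 -0.8  -1.59]
x [0.394 0.919 0.   ] y [-0.     0.001 -1.   ] z [-0.919  0.394  0.001] q [-0.67  0.6   0.05  1.51 -0.04  1.03  0.56]
shift mm [-0.7 46.1 -1.5]
```

>>> carry_out:
  rows: [255, 0, 30, 0, 0, 255, 0, 60, 0, 0, 255, 0, 80, 0, 0, 255, 0, 85, 0, 0, 255, 0, 85, 0, 0]

```text
t: 10.72
position: [0.5672, 0.3551, 0.1196]
ee_rot: [0.592, 0.386, -0.388, -0.591]
force: [-0.6, -0.4, -1.3]
finger_gap: 0.0249
```

```bash
python3 - <<'E'
from h import *
c=robot.capture("top"); d=robot.capture("side");w=wrist()
p=robot.observe()["position"]; z=p[2]-.0258+.013; print(p,z)
for k,cc in(("top",c),("side",d),("wrist",w)): print(k,circ(cc,p,.0635,z,.008),"pot",circ(cc,(.567,.359),.0575,.07,.006))
E
python3 go.py .567 .359 .0858
```

```text
[0.56887421 0.35743831 0.12277585] 0.10997585455161005
top (array([0.5677444, 0.3556342]), np.float64(0.06370540109752869), np.float64(0.8), np.float64(0.0006351657686092906)) pot (array([0.56755445, 0.35684564]), np.float64(0.0573624359571403), np.float64(0.7166666666666667), np.float64(0.0006538275980610152))
side (array([0.56644171, 0.35297811]), np.float64(0.0635871886978533), np.float64(0.9), np.float64(0.0005795596110033793)) pot (array([0.56760253, 0.35845674]), np.float64(0.057175542544303175), np.float64(0.9), np.float64(0.0006770029483577777))
wrist (array([0.56976417, 0.35772025]), np.float64(0.06334778080153403), np.float64(0.85), np.float64(0.0005478620874009578)) pot (array([0.56489048, 0.35991615]), np.float64(0.05782249603296947), np.float64(0.75), np.float64(0.001198191375058034))
t 10.87 pos [0.5689 0.3574 0.1228] gap 0.0246 F [-0.16  0.26 -1.86]
x [0.399 0.917 0.002] y [ 0.003  0.001 -1.   ] z [-0.917  0.399 -0.002] q [-0.66  0.7   0.05  1.56 -0.04  0.88  0.56]
shift mm [ 0.6 37.   2.4]
```

>>> carry_out:
  rows: [255, 3, 5, 1, 0, 255, 3, 15, 1, 0, 255, 3, 22, 1, 0, 255, 3, 25, 1, 0, 255, 3, 25, 1, 0]

```text
t: 11.28
position: [0.5669, 0.3602, 0.0943]
ee_rot: [0.591, 0.387, -0.389, -0.591]
force: [0.4, 0.3, -2.2]
finger_gap: 0.0251
```

>>> carry_out:
  rows: [255, 0, 3, 0, 0, 255, 0, 6, 0, 0, 255, 0, 8, 0, 0, 255, 0, 10, 0, 0, 255, 0, 10, 0, 0]

```text
t: 11.7
position: [0.5678, 0.3607, 0.0859]
ee_rot: [0.591, 0.388, -0.388, -0.591]
force: [0.3, 0.3, -1.2]
finger_gap: 0.0252
```

>>> carry_out:
  rows: [255, 0, 1, 0, 0, 255, 0, 1, 0, 0]

```text
t: 11.87
position: [0.5679, 0.3607, 0.0858]
ee_rot: [-0.591, -0.388, 0.388, 0.591]
force: [-2.7, -2.4, 6.5]
finger_gap: 0.0251
```

Contact felt at the expected height; release.

>>> carry_out:
  rows: [0, 0, 0, 0, 0, 0, 0, 0, 0, 0, 0, 0, 0, 0, 0, 0, 0, 0, 0, 0, 0, 0, 0, 0, 0]

```text
t: 12.28
position: [0.5677, 0.3607, 0.0846]
ee_rot: [0.591, 0.388, -0.388, -0.591]
force: [-0.1, -0.2, 0.0]
finger_gap: 0.0563
```

>>> carry_out:
  rows: [0, 0, 0, 0, 0, 0, 0, 0, 0, 0, 0, 0, -30, 0, 0, 0, 0, -65, 0, 0, 0, 0, -105, 0, 0]

```text
t: 12.7
position: [0.5666, 0.3599, 0.1892]
ee_rot: [0.591, 0.387, -0.389, -0.591]
force: [0.7, 0.1, -0.0]
finger_gap: 0.0876
```

```bash
python3 go.py .5735 -.3372 .190
```

```text
t 12.7 pos [0.5666 0.3599 0.1892] gap 0.0876 F [ 0.74  0.07 -0.04]
x [ 0.398  0.917 -0.003] y [-0.003 -0.002 -1.   ] z [-0.917  0.398  0.002] q [-0.67  0.62  0.05  1.52 -0.04  1.    0.56]
shift mm [-636.7    0.8 -284. ]
```

>>> carry_out:
  rows: [0, -37, 0, -16, 0, 0, -74, 0, -33, 0, 0, -110, 0, -49, 0, 0, -147, 0, -65, 0, 0, -183, 0, -82, 0]

```text
t: 13.12
position: [0.5696, 0.1583, 0.1899]
ee_rot: [0.591, 0.388, -0.388, -0.591]
force: [1.3, 0.6, -0.0]
finger_gap: 0.0883
```

>>> carry_out:
  rows: [0, -37, 0, -16, 0, 0, -74, 0, -33, 0, 0, -110, 0, -49, 0, 0, -147, 0, -65, 0, 0, -183, 0, -82, 0]

```text
t: 13.53
position: [0.5719, -0.0423, 0.19]
ee_rot: [0.591, 0.388, -0.388, -0.591]
force: [0.4, 0.8, -0.3]
finger_gap: 0.0883
```

>>> carry_out:
  rows: [0, -37, 0, -16, 0, 0, -74, 0, -33, 0, 0, -110, 0, -49, 0, 0, -147, 0, -65, 0, 0, -183, 0, -82, 0]

```text
t: 13.95
position: [0.5742, -0.2429, 0.1899]
ee_rot: [0.591, 0.388, -0.388, -0.591]
force: [1.4, -0.3, 0.7]
finger_gap: 0.0882
```

```bash
python3 go.py .5735 -.3372 .150
```

```text
t 13.95 pos [ 0.5742 -0.2429  0.1899] gap 0.0882 F [ 1.38 -0.26  0.71]
x [0.398 0.917 0.   ] y [ 0. -0. -1.] z [-0.917  0.398 -0.   ] q [ 0.22  0.55  0.15  1.66 -0.09  0.94  1.57]
shift mm [-86.8  39.9 -36.9]
```

>>> carry_out:
  rows: [0, -35, 10, -15, 0, 0, -70, 25, -30, 0, 0, -87, 40, -37, 0, 0, -87, 40, -37, 0, 0, -87, 40, -37, 0]

```text
t: 14.37
position: [0.5728, -0.3361, 0.1487]
ee_rot: [-0.591, -0.387, 0.388, 0.592]
force: [0.4, 1.1, 0.1]
finger_gap: 0.0882
```

```bash
python3 - <<'E'
from h import *
c=wrist(); print("lid",circ(c,(.5735,-.3372),.051,.013,.01))
t=robot.capture("top"); d=robot.capture("side")
for k,cc in(("top",t),("side",d)):
  print(k,"M",circ(cc,(.567,.36),.0635,.073,.008)); print(k,"L",circ(cc,(.65,.121),.076,.083,.008)); print(k,"potS",circ(cc,(.3895,-.286),.045,.06,.008))
a=d["pixels"][:,:,::-1]
cv2.imwrite("pics/s5.png",cv2.resize(a[90:290,230:430],None,fx=3,fy=3,interpolation=2))
E
python3 go.py .5735 -.3372 .0250
```

```text
lid (array([ 0.57517564, -0.3347712 ]), np.float64(0.05088035638916263), np.float64(1.0), np.float64(0.00019041270532193505))
top M (array([0.56902101, 0.35931701]), np.float64(0.06346724576250479), np.float64(1.0), np.float64(0.0002655583725988247))
top L (array([0.65237745, 0.12041987]), np.float64(0.07603712242309082), np.float64(1.0), np.float64(0.0002549847326216156))
top potS (array([ 0.38761646, -0.285349  ]), np.float64(0.04486714218104501), np.float64(0.9166666666666666), np.float64(0.0006308680629685039))
side M (array([0.5656181, 0.357495 ]), np.float64(0.06384508937821498), np.float64(0.975), np.float64(0.0003872912759303784))
side L (array([0.64893943, 0.11898975]), np.float64(0.07629780951668051), np.float64(1.0), np.float64(0.0003631053652515212))
side potS (array([ 0.38737562, -0.2900977 ]), np.float64(0.04364487319389678), np.float64(0.8916666666666667), np.float64(0.0005770649841146029))
t 14.52 pos [ 0.5752 -0.3334  0.1505] gap 0.0883 F [ 0.02 -0.06  0.61]
x [0.396 0.918 0.001] y [ 0.001  0.001 -1.   ] z [-0.918  0.396 -0.001] q [ 0.36  0.66  0.15  1.57 -0.12  0.92  1.71]
shift mm [-4.300e+00  1.255e+02  1.000e-01]
```

View pics/s5.png

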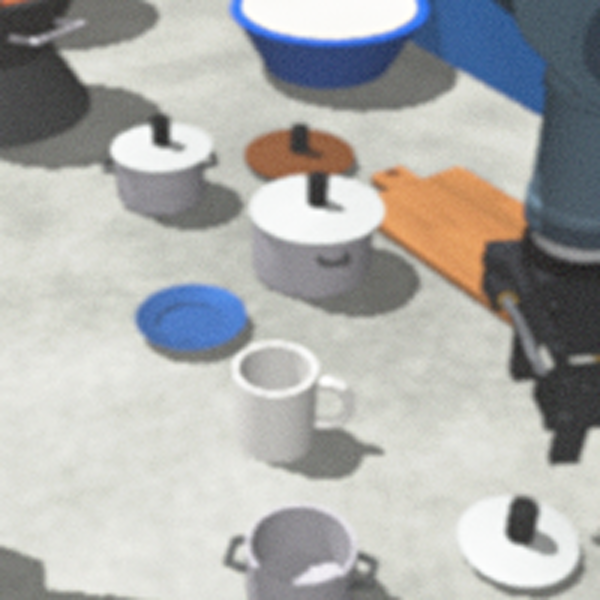

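>>> carry_out:
  rows: [0, -3, 40, 0, 0, 0, -3, 80, 0, 0, 0, -3, 110, 0, 0, 0, -3, 125, 0, 0, 0, -3, 125, 0, 0]

```text
t: 14.93
position: [0.5714, -0.3354, 0.022]
ee_rot: [-0.589, -0.388, 0.389, 0.593]
force: [0.2, 0.1, 0.0]
finger_gap: 0.088
```

>>> carry_out:
  rows: [255, 0, 0, 0, 0, 255, 0, 0, 0, 0, 255, 0, 0, 0, 0, 255, 0, 0, 0, 0, 255, 0, 0, 0, 0]

```text
t: 15.35
position: [0.5735, -0.3386, 0.0262]
ee_rot: [0.592, 0.388, -0.387, -0.591]
force: [-0.8, -1.0, -0.2]
finger_gap: 0.0568
```

>>> carry_out:
  rows: [255, 0, 0, 0, 0, 255, 0, 0, 0, 0, 255, 0, 0, 0, 0, 255, 0, 0, 0, 0, 255, 0, 0, 0, 0]

```text
t: 15.77
position: [0.5728, -0.338, 0.0247]
ee_rot: [-0.591, -0.388, 0.388, 0.591]
force: [-0.4, 0.0, 1.2]
finger_gap: 0.0252
```

>>> carry_out:
  rows: [255, 0, 0, 0, 0, 255, 0, 0, 0, 0, 255, 0, 0, 0, 0]

```text
t: 16.02
position: [0.5728, -0.3381, 0.0247]
ee_rot: [-0.591, -0.388, 0.388, 0.591]
force: [0.1, 1.7, 0.6]
finger_gap: 0.0254
```

```bash
python3 go.py .3885 -.287 .140
```

```text
t 16.02 pos [ 0.5728 -0.3381  0.0247] gap 0.0254 F [0.07 1.74 0.57]
x [0.398 0.917 0.   ] y [ 0.  0. -1.] z [-0.917  0.398  0.   ] q [ 0.38  0.83  0.12  1.61 -0.14  0.71  1.73]
shift mm [ -26.6 -115.3  189.4]
```

>>> carry_out:
  rows: [255, 0, -15, 0, 0, 255, 0, -50, 0, 0, 255, 0, -85, 0, 0, 255, 0, -105, 10, 0, 255, -5, -105, 40, 0]

```text
t: 16.43
position: [0.5405, -0.3286, 0.1363]
ee_rot: [0.595, 0.391, -0.386, -0.587]
force: [0.7, -0.7, -0.6]
finger_gap: 0.0251
```

>>> carry_out:
  rows: [255, -5, 0, 35, 0, 255, -10, 0, 70, 0, 255, -15, 0, 105, 0, 255, -19, 0, 132, 0, 255, -21, 0, 147, 0]

```text
t: 16.85
position: [0.387, -0.2869, 0.1304]
ee_rot: [-0.591, -0.387, 0.388, 0.592]
force: [0.7, -0.6, -1.2]
finger_gap: 0.025
```

>>> carry_out:
  rows: [255, 0, 0, 0, 0, 255, 0, 0, 0, 0, 255, 0, 0, 0, 0]

```text
t: 17.1
position: [0.3924, -0.2881, 0.1306]
ee_rot: [0.592, 0.388, -0.388, -0.59]
force: [0.8, -0.2, -0.5]
finger_gap: 0.025
```

```bash
python3 - <<'E'
from h import *
c=robot.capture("top"); d=robot.capture("side");w=wrist()
p=robot.observe()["position"]; z=p[2]-.0247+.013; print(p,z)
for k,cc in(("top",c),("side",d),("wrist",w)): print(k,circ(cc,p,.051,z,.008),"pot",circ(cc,(.3885,-.287),.045,.06,.006))
cv2.imwrite("pics/w6.png",w["pixels"][:,:,::-1])
cv2.imwrite("pics/s6.png",d["pixels"][:,:,::-1])
E
python3 go.py .3885 -.287 .0747
```

```text
[ 0.39210081 -0.2877965   0.12989762] 0.11819762412622913
top (array([ 0.3930993 , -0.29012103]), np.float64(0.05076324785712499), np.float64(0.75), np.float64(0.0005582999782825537)) pot (array([ 0.38690918, -0.28507833]), np.float64(0.04455697966693678), np.float64(0.725), np.float64(0.0006856980569938328))
side (array([ 0.39091184, -0.29121207]), np.float64(0.05104071433932147), np.float64(0.85), np.float64(0.0005445468418636199)) pot (array([ 0.38951577, -0.28744785]), np.float64(0.04442131750050975), np.float64(0.8166666666666667), np.float64(0.0006384904469217631))
wrist (array([ 0.39317973, -0.2870269 ]), np.float64(0.05049963915487033), np.float64(0.7666666666666667), np.float64(0.0006175884233493982)) pot (array([ 0.38834469, -0.28483875]), np.float64(0.04497453961624834), np.float64(0.6916666666666667), np.float64(0.0006546382646081439))
t 17.25 pos [ 0.3921 -0.2878  0.1299] gap 0.025 F [-0.51 -0.36 -0.18]
x [ 0.398  0.918 -0.   ] y [ 0.001 -0.001 -1.   ] z [-0.918  0.398 -0.001] q [ 0.42  0.43  0.15  2.06 -0.1   0.66  1.79]
shift mm [-0.7 55.2  3.7]
```

View pics/s6.png

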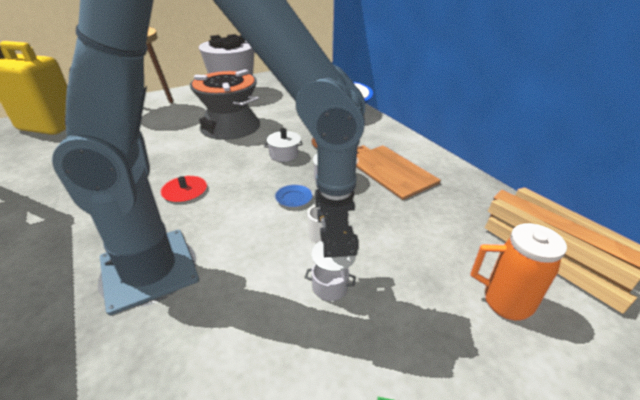

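View pics/w6.png

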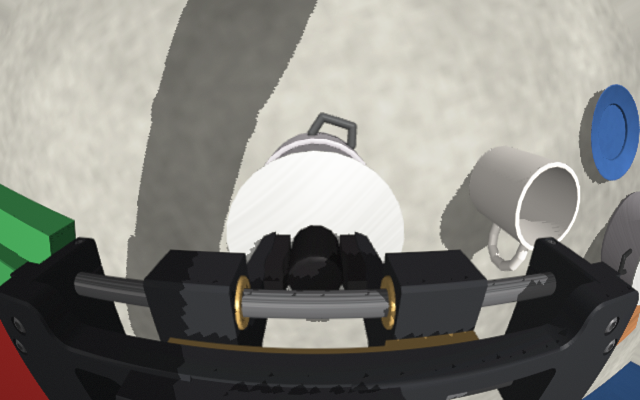

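>>> carry_out:
  rows: [255, 1.5, 0, 4.5, 0, 255, 1.5, 20, 4.5, 0, 255, 1.5, 35, 4.5, 0, 255, 1.5, 42, 4.5, 0, 255, 1.5, 42, 4.5, 0]

```text
t: 17.67
position: [0.3864, -0.2836, 0.0864]
ee_rot: [-0.59, -0.387, 0.388, 0.592]
force: [0.1, -0.4, -1.5]
finger_gap: 0.0251
```

>>> carry_out:
  rows: [255, 0, 4, 0, 0, 255, 0, 8, 0, 0, 255, 0, 11, 0, 0, 255, 0, 12, 0, 0, 255, 0, 12, 0, 0]

```text
t: 18.08
position: [0.3873, -0.2844, 0.0757]
ee_rot: [0.591, 0.388, -0.388, -0.591]
force: [-0.4, 0.1, -1.3]
finger_gap: 0.0253
```

>>> carry_out:
  rows: [255, 0, 1, 0, 0, 255, 0, 1, 0, 0]

```text
t: 18.25
position: [0.3874, -0.2844, 0.0748]
ee_rot: [0.591, 0.388, -0.388, -0.591]
force: [-0.2, -0.4, -1.3]
finger_gap: 0.0253
```

>>> carry_out:
  rows: [255, 0, 1, 0, 0, 255, 0, 1, 0, 0, 255, 0, 1, 0, 0]

```text
t: 18.5
position: [0.3875, -0.2844, 0.0746]
ee_rot: [0.591, 0.388, -0.388, -0.591]
force: [-2.6, 1.5, 10.2]
finger_gap: 0.0253
```

```bash
python3 - <<'E'
from h import *
c=robot.capture("top"); d=robot.capture("side")
for k,cc in(("top",c),("side",d)): print(k,circ(cc,(.3885,-.287),.051,.063,.008))
cv2.imwrite("pics/s7.png",cv2.resize(d["pixels"][220:320,270:400,::-1],None,fx=5,fy=5,interpolation=2))
E
```

```text
top (array([ 0.38808683, -0.28699167]), np.float64(0.05102216514129641), np.float64(0.8333333333333334), np.float64(0.0007677103385156579))
side (array([ 0.38597251, -0.28734711]), np.float64(0.05137301469071125), np.float64(0.8416666666666667), np.float64(0.0005277567710951806))
```

View pics/s7.png

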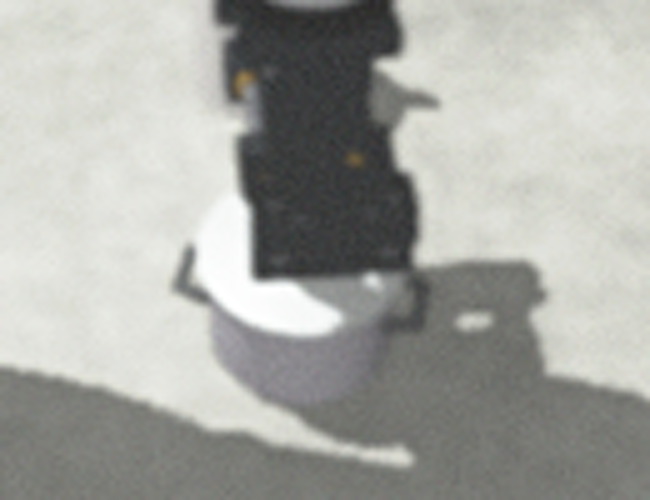

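Contact at the expected height (10 N), centred; release.

>>> carry_out:
  rows: [0, 0, -1, 0, 0, 0, 0, -1, 0, 0, 0, 0, -1, 0, 0, 0, 0, -1, 0, 0, 0, 0, -1, 0, 0]

```text
t: 19.02
position: [0.3873, -0.2843, 0.0746]
ee_rot: [-0.591, -0.388, 0.388, 0.591]
force: [0.1, 0.4, 0.7]
finger_gap: 0.0565
```

>>> carry_out:
  rows: [0, 0, 0, 0, 0, 0, 0, 0, 0, 0, 0, 0, -30, 0, 0, 0, 0, -65, 0, 0, 0, 0, -105, 0, 0]

```text
t: 19.43
position: [0.3861, -0.2837, 0.1798]
ee_rot: [-0.59, -0.387, 0.388, 0.592]
force: [1.1, -0.5, -0.4]
finger_gap: 0.0873
```

>>> carry_out:
  rows: [0, -38, -10, 0, 0, 0, -76, -20, 0, 0, 0, -110, -30, 0, 0, 0, -145, -30, 0, 0, 0, -145, -30, 0, 0]

```text
t: 19.85
position: [0.3254, -0.4242, 0.2109]
ee_rot: [0.595, 0.384, -0.386, -0.591]
force: [-1.4, -0.4, -0.3]
finger_gap: 0.088
```

```bash
python3 - <<'E'
from h import *
c=robot.capture("top"); d=robot.capture("side"); print(robot.observe()["position"])
for n,p,R,z in(("S",(.3885,-.287),.051,.063),("M",(.567,.36),.0635,.073),("L",(.65,.121),.076,.083),("plate",(.472,.086),.062,.016),("mug",(.4655,-.1085),.039,.085)):
  for k,cc in(("top",c),("side",d)): print(n,k,circ(cc,p,R,z,.008))
cv2.imwrite("pics/s8.png",cv2.resize(d["pixels"][110:310,230:430,::-1],None,fx=3,fy=3,interpolation=2))
cv2.imwrite("pics/t8.png",c["pixels"][:,:,::-1])
E
```

```text
[ 0.3285095  -0.41828779  0.20959071]
S top (array([ 0.38873006, -0.28586487]), np.float64(0.05082778744098962), np.float64(1.0), np.float64(0.00033602702779184914))
S side (array([ 0.38577816, -0.28840851]), np.float64(0.051368744429843634), np.float64(0.9083333333333333), np.float64(0.0005355846205056602))
M top (array([0.56900261, 0.35931666]), np.float64(0.06347391559147292), np.float64(1.0), np.float64(0.00026625357903656803))
M side (array([0.56564072, 0.35738154]), np.float64(0.0638235086032233), np.float64(0.975), np.float64(0.0003611685775306449))
L top (array([0.65239993, 0.12041516]), np.float64(0.07603710487206371), np.float64(1.0), np.float64(0.00024797719013147917))
L side (array([0.64872785, 0.11892071]), np.float64(0.07627155483854679), np.float64(0.7666666666666667), np.float64(0.0005458218538637146))
plate top (array([0.47498953, 0.08342682]), np.float64(0.06257899526260205), np.float64(0.9666666666666667), np.float64(0.0007440433818900695))
plate side (array([0.47026832, 0.08400669]), np.float64(0.06183059018940121), np.float64(0.95), np.float64(0.0004893832054512652))
mug top (array([ 0.4652648 , -0.10947887]), np.float64(0.03932793156908286), np.float64(0.9416666666666667), np.float64(0.00035105937251070753))
mug side (array([ 0.4651545 , -0.10594388]), np.float64(0.03884191753599727), np.float64(0.7666666666666667), np.float64(0.0006678817968613595))
```

View pics/s8.png

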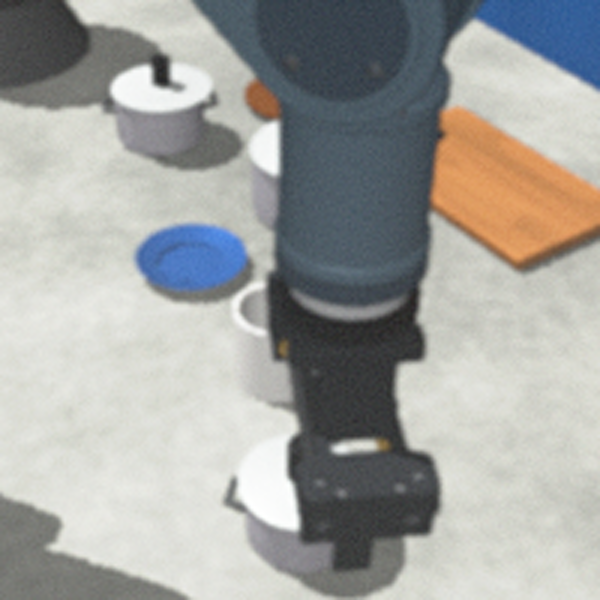

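View pics/t8.png

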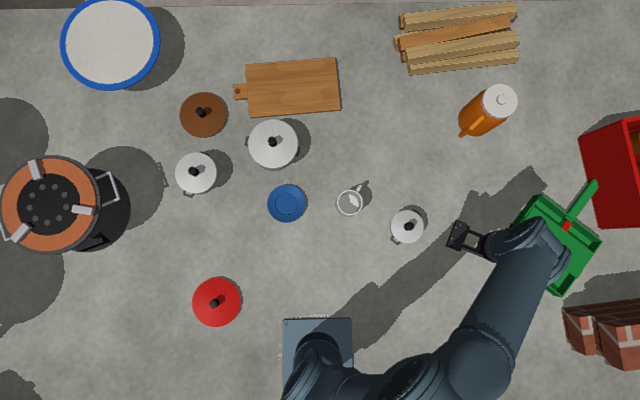

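>>> carry_out:
  rows: [0, -5, -40, 0, 0, 0, -10, -80, 0, 0, 0, -20, -120, 0, 0, 0, -20, -120, 0, 0, 0, -20, -120, 0, 0]

```text
t: 20.37
position: [0.323, -0.4356, 0.3315]
ee_rot: [0.592, 0.389, -0.388, -0.59]
force: [-0.0, 0.3, -0.5]
finger_gap: 0.0883
```

```bash
python3 - <<'E'
from h import *
d=robot.capture("side"); 
cv2.imwrite("pics/s9.png",cv2.resize(d["pixels"][110:310,230:430,::-1],None,fx=3,fy=3,interpolation=2))
E
```

```text
(no output)
```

View pics/s9.png

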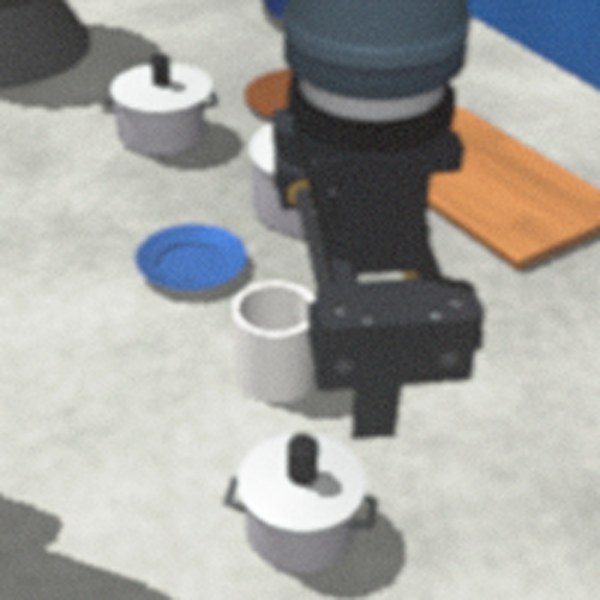

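The small lid sits level on its pot (crop pixel about 300,480). The medium pot is also covered and level (160,90).

```bash
python3 - <<'E'
from station import robot
print(robot.hand_in())
E
```

```text
the job is handed in; nothing more can be done
None
```

I set all three black-knobbed lids on the pots of their own size and handed the job in at about 20 s. No verdict was reported.

- **Placing:** I held each lid by its knob and lowered it slowly until it met the rim at the expected height, with 5 to 10 N of contact. I then let go and drew the gripper clear.
- **Centring:** In the last views, circle fits in the top and side cameras put each lid's centre about 1 to 3 mm from its pot's, averaged over the two. They sat at rim height and looked level.
- **Disagreements:** The two cameras differ by 2 to 5 mm, so any single reading could be off by up to about 5 mm. In the last side picture the arm hid part of the large lid. An earlier clear side view showed it seated, and its top-view fit did not change after that.
- **Bystanders:** The plate and mug read within about 5 mm of their first positions, which is within measuring noise. I left the red and brown look-alikes alone.

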